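# Sweep the carrot rounds through the chopping board's opening into its catch tray

## Task

Sweep the four carrot rounds across the chopping board with your fingertips so that they all drop through the opening into the catch tray beneath. Only push them: do not pick up, squeeze or press down hard on any round. Leave the stalk end of the carrot standing on the board, and leave the mug, funnel and pusher where they are.

Things in the scene. Friction and masses are not known exactly. Their poses are not given: they have to be found in the camera images.
- board: Bamboo chopping board on a box-like stand, fixed, 320 mm along its x, 430 mm along its y. Origin: centre of its footprint, at counter height; z up. The flat cutting surface is 95 mm above the origin, from y = -215 to y = +115 mm, with no rim. From y = +115 to +190 mm and x = -115 to +115 mm is a drop opening through the 18 mm thick board, framed by flush bars.
- opening (a point): Centre of the drop opening, level with the cutting surface (board frame 0, 152.5, 95 mm); axes as the board's. The opening measures 230 mm along x and 75 mm along y.
- tray_floor (a point): Centre of the inner floor of the stainless catch tray that sits, already fully pushed in and unable to move, under the opening, 85 mm below the cutting surface (board frame 0, 141, 10 mm); axes as the board's. Inside it measures 254 mm along x, 126 mm along y and 63 mm deep, so it reaches a little way under the cutting surface.
- round_1: Thick round of raw carrot, a rigid flat disc 42 mm across and 16 mm thick, about 23 g, lying flat and loose on the cutting surface. Origin: centre of the disc, 8 mm above the cutting surface at the start; z is the disc's axis. It slides when pushed from the side.
- round_2: Thick round of raw carrot, a rigid flat disc 38 mm across and 16 mm thick, about 19 g, lying flat and loose on the cutting surface. Origin: centre of the disc, 8 mm above the cutting surface at the start; z is the disc's axis. It slides when pushed from the side.
- round_3: Thick round of raw carrot, a rigid flat disc 34 mm across and 16 mm thick, about 15 g, lying flat and loose on the cutting surface. Origin: centre of the disc, 8 mm above the cutting surface at the start; z is the disc's axis. It slides when pushed from the side.
- round_4: Thick round of raw carrot, a rigid flat disc 30 mm across and 16 mm thick, about 12 g, lying flat and loose on the cutting surface. Origin: centre of the disc, 8 mm above the cutting surface at the start; z is the disc's axis. It slides when pushed from the side.
- carrot_top: The cut-off top end of the carrot, a round-shouldered stump 42 mm across and 31 mm high, with short green stalk stubs reaching 47 mm, standing loose on its cut face on the cutting surface near the end away from the opening. Origin: centre of its underside. Not to be processed; it stays where it is.
- mug: White ceramic mug, 84 mm across, 95 mm high, handle towards its +y, on the counter by the closed end of the board. Origin: centre of its underside. Bystander.
- funnel: Aluminium funnel standing mouth down on the counter by the tray end of the board, 110 mm across at the foot, 114 mm high. Origin: centre of its foot. Bystander.
- pusher: Empty grey food-processor pusher, an open plastic tube-like cup 62 mm across with an 80 mm collar at the top, 117 mm high, on the counter by the tray end of the board. Origin: centre of its underside. Bystander.
Mind the look-alikes: they are no part of the job. What is shaped like the round_2 but black, brown or green is not meant.

How it is judged:
By the outcome, as a careful person would: the job done as asked, in the order asked, and still so for the second after the job is handed in, with the robot touching nothing.
It also fails if it takes over 54 s, if anything falls off the work surface, if the arm or the gripper's body presses on something with over 40 N, if the wrist force passes 120 N, or if a joint passes its speed limit or range.

## Robot

A 6-joint arm with a two-finger parallel gripper is mounted at the origin on the work surface. World frame = base frame: x ahead of the robot, y to its left, z up, the work surface at z = 0. Lengths are in m, angles in rad, forces in N, time in s.
With the tool pointing down it reaches from about 0.3 to 0.875 m from the base axis. Payload 6.4 kg.
Tool frame: the origin (TCP) lies midway between the tips of the shut fingers; the grasp point (between the pads) lies 19 mm behind it; x points along the fingers, y is the direction in which the jaws open and shut, and the axes are right-handed (so a half turn about x gives the same grasp; the last joint's range is limited). The gripper opens to 85 mm and grips with 20 to 120 N. Pads are 22 mm wide; open, the fingers measure 114 mm over their backs; the gripper's body (76 mm by 85 mm) begins 54 mm behind the grasp point. The pads swing forward as they close: fully open they stand 13 mm farther back than shut.
Start: joints at [0.942, 0.181, 1.607, -0, 1.354, -0.206], TCP at [0.236, 0.524, 0.197] pointing down, gripper open.
Joint ranges: [-2.99, 2.99], [-0.89, 2.07], [0.3, 2.58], [-1.14, 4.28], [0, 2.63], [-3.12, 3.12]. Speed limits (rad/s): [2.57, 2.57, 3.01, 3.14, 3.14, 3.14].

## Interface

Orientations are given as a unit quaternion [w, x, y, z].
In Python, from bench import ctrl gives the robot as it stands.
- The arm moves only by the tool step_arm, never from a script. Its argument "motion" is a list of rows, each a list of 7 numbers: the shift along the tool's x, y, z in mm, then the turn, a rotation vector about the tool's x, y, z in degrees, then the closure in counts, from 0 (fully open) to 255 (shut). In form: [[tx, ty, tz, rx, ry, rz, hand], ...]. A call has 1 to 10 rows; each row is the pose to reach, as a shift and turn from the pose commanded when the call began, along the tool's axes at that moment; what a row does not reach only later rows make up. A row lasts 1/8 s, in which the tool goes at most 62.5 mm and 10.7 degrees, less where a joint would pass 70% of its speed; a pose out of reach is approached as far as the arm can. A call with a gripper value outside its range is refused whole. The fingers move at their own pace and stop on an object; the grip force is fixed at half the most. Time passes only in rows, so rows that repeat a pose let the fingers close. It gives the time, the measured TCP pose, the force and the opening at its end, in the units of the state.
- ctrl.get_obs(): the state, without advancing time (a new reading comes with each control period).
- ctrl.camera(name): name is "side" or "top"; returns (picture, depth): 420x560x3 uint8, red, green, blue; 420x560 float32, m along the optical axis (not along the pixel's ray), 0 where there is no reading.
- ctrl.camera_info(name): a dict with "fx", "fy", "cx", "cy" (pixels), "T" (4x4, takes a point from camera to world coordinates). Camera axes: x right, y down, z forward; pixel columns grow to the right and rows downward; lengths in m; the calibration is good to about 2 mm. A picture is of the moment at which its call begins. camera_info takes no time and is no camera call.
- ctrl.hand_in(): hands the job in, once; it reports no verdict.
The state is a dict: "time_s": time; "q": joint angles; "dq": joint speeds; "joint_efforts": joint torques, N m; "eef_pos": TCP position; "eef_rot": TCP orientation; "wrist_force": force on the tool from outside, world axes, zero at the start; "torque": the same for the moment, N m; "opening": opening from 0.0 (shut) to 1.0 (fully open).
Only numpy, scipy, OpenCV 4.12 (cv2) and the standard library are available. Lean on these libraries where they do the work, as an engineer would, in place of code of your own. Each camera call takes 0.05 s, during which the arm holds its last target. There are 200 camera calls.

## Working session

There is one attempt and no reset: what is moved stays moved. The work goes in short steps, Python scripts to look and compute and a tool call to move; the robot and the scene stay as the last step left them, time stands still between calls to the robot, and variables do not carry over. Pictures are saved under pics/ and viewed, about 8 in all and at most 12, crops included, and the job is handed in when it is done.

Besides the shell and the picture viewer there is one more tool, called after "Request:" as a command line: name --pt "numbers of a row" for each row, then --argument value for the rest. step_arm: Moves the arm, as the interface text tells. Its arguments: {"type":"object","properties":{"motion":{"type":"array","items":{"type":"array","items":{"type":"number"}}}},"required":["motion"]}

```bash
mkdir -p pics
python3 - <<'E'
from bench import ctrl
import cv2,numpy as np
for n in("top","side"):
    p,d=ctrl.camera(n); np.savez(f"/tmp/{n}0.npz",p=p,d=d)
    cv2.imwrite(f"pics/{n}0.png",p[:,:,::-1]); i=ctrl.camera_info(n); print(n,i["fx"],i["fy"],i["cx"],i["cy"]);print(np.round(i["T"],3))
o=ctrl.get_obs(); print(o["time_s"],o["eef_pos"],o["eef_rot"],o["opening"])
E
```

```text
top 534.8786008701313 534.8786008701313 272.0833514882969 209.16895192270476
[[-1.000e-03 -9.920e-01  1.270e-01  4.680e-01]
 [-1.000e+00 -1.000e-03 -1.200e-02  1.600e-02]
 [ 1.200e-02 -1.270e-01 -9.920e-01  1.271e+00]
 [ 0.000e+00  0.000e+00  0.000e+00  1.000e+00]]
side 486.857486430543 486.857486430543 275.16120676103276 197.6585661677873
[[ 0.871 -0.319  0.373  0.158]
 [-0.491 -0.56   0.668 -0.804]
 [-0.004 -0.765 -0.644  0.869]
 [ 0.     0.     0.     1.   ]]
0.1 [0.23557934 0.52390723 0.1961747 ] [ 0.69115122  0.1478397   0.69158319 -0.14888285] 0.9985646447133391
```

View pics/top0.png

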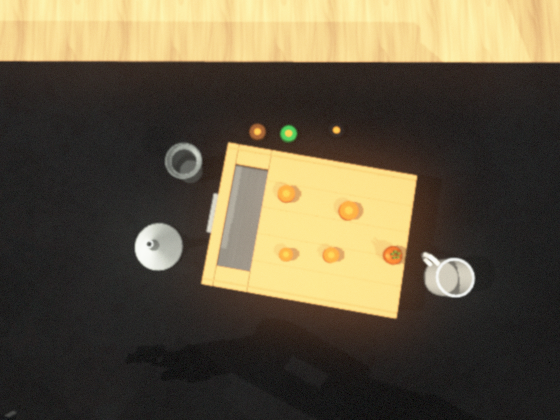

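View pics/side0.png

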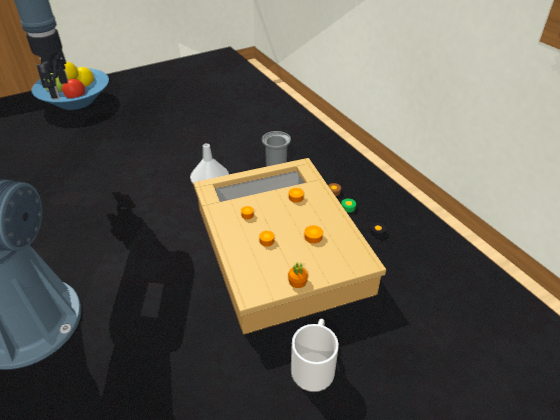

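The top view shows the opening on the left at about (243,217). The four orange rounds are on the board at (288,194), (349,211), (287,254) and (332,254), and the carrot top is at (393,255). The look-alikes are off the board: brown (257,131), green (289,133) and black (336,130). The side view agrees.

```bash
cat > h.py <<'E'
import numpy as np,cv2
from bench import ctrl
def ray(n,u,v,z):
    i=ctrl.camera_info(n); T=np.array(i["T"]); d=T[:3,:3]@[(u-i["cx"])/i["fx"],(v-i["cy"])/i["fy"],1.]
    return T[:3,3]+d*(z-T[2,3])/d[2]
def blobs(n,p,lo,hi,amin=30):
    m=cv2.inRange(cv2.cvtColor(p,cv2.COLOR_RGB2HSV),lo,hi)
    k,l,s,c=cv2.connectedComponentsWithStats(m)
    return [(c[j],s[j]) for j in range(1,k) if s[j][4]>=amin],m
E
python3 - <<'E'
from h import *
B=None
p=np.load("/tmp/top0.npz")["p"]; d=np.load("/tmp/top0.npz")["d"]
m=cv2.inRange(cv2.cvtColor(p,cv2.COLOR_RGB2HSV),(5,60,120),(30,255,255)); m[:80]=0
k,l,s,c=cv2.connectedComponentsWithStats(m); j=1+np.argmax(s[1:,4])
cn=max(cv2.findContours((l==j).astype('uint8'),0,2)[0],key=cv2.contourArea)
r=cv2.minAreaRect(cn); bp=cv2.boxPoints(r); print("rect px",r)
W=np.array([ray("top",u,v,.095) for u,v in bp]); print(np.round(W,4)); print("sides",[round(float(np.linalg.norm(W[i]-W[i-1])),3) for i in range(4)])
C=W.mean(0)
# +y axis of board: long dir, toward world +y
e=[W[i]-W[i-1] for i in range(4)]; L=max(e,key=np.linalg.norm); yb=L/np.linalg.norm(L); yb*=np.sign(yb[1]); xb=np.array([yb[1],-yb[0],0])
print("centre",C,"yb",yb,"xb",xb,"yaw deg",np.degrees(np.arctan2(xb[1],xb[0])))
np.savez("/tmp/board.npz",C=C,xb=xb,yb=yb)
for n,z in(("top",.111),("side",.111)):
    p=np.load(f"/tmp/{n}0.npz")["p"]
    bl,_=blobs(n,p,(5,215,150),(17,255,255),25)
    for c,s in bl:
        w=ray(n,*c,z); b=[(w-C)@xb,(w-C)@yb]
        f=ctrl.camera_info(n)
        print(n,np.round(c),s[2:5],"w",np.round(w,4),"b",np.round(b,4))
# depth plane check
i=ctrl.camera_info("top");T=np.array(i["T"])
for u,v in((310,220),(288,194),(349,211),(240,230),(393,255),(224,170)):
    Z=d[v,u]; print((u,v),np.round(T[:3,:3]@[(u-i["cx"])/i["fx"]*Z,(v-i["cy"])/i["fy"]*Z,Z]+T[:3,3],4))
E
```

```text
rect px ((310.98260498046875, 229.76425170898438), (199.6268310546875, 146.20130920410156), 10.105035781860352)
[[ 0.4535  0.1588  0.095 ]
 [ 0.7743  0.1065  0.095 ]
 [ 0.6949 -0.3344  0.095 ]
 [ 0.3781 -0.2672  0.095 ]]
sides [0.433, 0.325, 0.448, 0.324]
centre [ 0.57519835 -0.08409811  0.095     ] yb [ 0.17715348  0.98418324 -0.        ] xb [ 0.98418324 -0.17715348  0.        ] yaw deg -10.204002027526709
side [295. 198.] [14  8 67] w [ 0.6386 -0.0455  0.111 ] b [0.0555 0.0492]
side [247. 216.] [11  7 52] w [ 0.5095 -0.0428  0.111 ] b [-0.072  0.029]
side [313. 239.] [17  9 85] w [ 0.5999 -0.1824  0.111 ] b [ 0.0418 -0.0924]
side [266. 242.] [14  7 65] w [ 0.5068 -0.1411  0.111 ] b [-0.0572 -0.0682]
side [298. 279.] [ 19  19 222] w [ 0.5122 -0.2635  0.111 ] b [-0.0302 -0.1877]
(310, 220) [ 0.5936 -0.0817  0.0988]
(288, 194) [ 0.6497 -0.033   0.1104]
(349, 211) [ 0.6123 -0.1665  0.11  ]
(240, 230) [0.5793 0.0766 0.0099]
(393, 255) [ 0.5148 -0.2523  0.1435]
(224, 170) [0.706  0.1091 0.0958]
```

Run:
```python
from h import *
f=np.load("/tmp/top0.npz"); p=f["p"]; d=f["d"].astype(float)
i=ctrl.camera_info("top");T=np.array(i["T"])
v,u=np.mgrid[:420,:560]
P=np.stack([(u-i["cx"])/i["fx"]*d,(v-i["cy"])/i["fy"]*d,d],-1)@T[:3,:3].T+T[:3,3]
z=P[...,2]; roi=(u>190)&(u<420)&(v>138)&(v<325)&(d>0)
m=((z>.086)&(z<.125)&roi).astype('uint8')
q=np.argwhere(m>0); 
cn=max(cv2.findContours(m,0,2)[0],key=cv2.contourArea); r=cv2.minAreaRect(P[...,:2][m>0].astype('float32')*1000); print("rect mm",r)
hole=((z<.07)&roi).astype('uint8')
inn=np.zeros_like(m); cv2.fillPoly(inn,[cv2.convexHull(cn)],1); hole&=cv2.erode(inn,np.ones((7,7)))
k,l,s,c=cv2.connectedComponentsWithStats(hole); j=1+np.argmax(s[1:,4]); 
hc=np.argwhere(l==j)[:,::-1]; W=np.array([ray("top",a,b,.095)[:2] for a,b in hc],'float32')*1000
print("hole at z95",cv2.minAreaRect(W))
for zz in(.103,):
    k,l,s,c=cv2.connectedComponentsWithStats(((z>zz)&roi).astype('uint8'))
    for j in range(1,k):
        if s[j,4]>25: print(c[j],s[j,4],np.round(ray("top",*c[j],.111),4),"dia",2*np.sqrt(s[j,4]/np.pi)*1.16/535,"zmax",np.percentile(z[l==j],90))
hsv=cv2.cvtColor(p,cv2.COLOR_RGB2HSV); print([hsv[b,a].tolist() for a,b in((288,194),(349,211),(287,254),(332,254),(310,225))])
cv2.imwrite("pics/crop.png",cv2.resize(p[110:330,150:440,::-1],None,fx=2.7,fy=2.7,interpolation=2))
```

```text
rect mm ((582.005859375, -45.698150634765625), (508.92474365234375, 321.171875), 79.96853637695312)Traceback (most recent call last):
  File "<stdin>", line 13, in <module>
  File "h.py", line 4, in ray
    i=ctrl.camera_info(n); T=np.array(i["T"]); d=T[:3,:3]@[(u-i["cx"])/i["fx"],(v-i["cy"])/i["fy"],1.]
ValueError: time passes only in moves, steps and waits
```

```bash
sed -i 's/^def ray/I={n:ctrl.camera_info(n) for n in ("top","side")}\ndef ray/; s/i=ctrl.camera_info(n); T=/i=I[n]; T=/' h.py
python3 - <<'E'
from h import *
f=np.load("/tmp/top0.npz"); p=f["p"]; d=f["d"].astype(float)
i=I["top"];T=np.array(i["T"])
v,u=np.mgrid[:420,:560]
P=np.stack([(u-i["cx"])/i["fx"]*d,(v-i["cy"])/i["fy"]*d,d],-1)@T[:3,:3].T+T[:3,3]
z=P[...,2]; roi=(u>190)&(u<420)&(v>138)&(v<325)&(d>0)
m=((z>.086)&(z<.125)&roi).astype('uint8'); m=cv2.morphologyEx(m,cv2.MORPH_OPEN,np.ones((3,3)))
k,l,s,c=cv2.connectedComponentsWithStats(m); m=(l==1+np.argmax(s[1:,4])).astype('uint8')
cn=max(cv2.findContours(m,0,2)[0],key=cv2.contourArea)
W=np.array([ray("top",*a[0],.095)[:2] for a in cn],'float32')*1000; print("rect mm",cv2.minAreaRect(W))
hole=((z<.07)&roi).astype('uint8')
inn=np.zeros_like(m); cv2.fillPoly(inn,[cv2.convexHull(cn)],1); hole&=cv2.erode(inn,np.ones((7,7)))
k,l,s,c=cv2.connectedComponentsWithStats(hole); j=1+np.argmax(s[1:,4]); 
hc=np.argwhere(l==j)[:,::-1]; W=np.array([ray("top",a,b,.095)[:2] for a,b in hc],'float32')*1000
print("hole at z95",cv2.minAreaRect(W))
k,l,s,c=cv2.connectedComponentsWithStats(((z>.104)&roi).astype('uint8'))
for j in range(1,k):
    if s[j,4]>25: print(c[j],s[j,4],np.round(ray("top",*c[j],.111),4),"dia",2*np.sqrt(s[j,4]/np.pi)*1.16/535,"zmax",np.percentile(z[l==j],90))
cv2.imwrite("pics/crop.png",cv2.resize(p[110:330,150:440,::-1],None,fx=2.7,fy=2.7,interpolation=2))
E
```

```text
rect mm ((574.6134033203125, -83.54705810546875), (429.55767822265625, 319.6653747558594), 79.96569061279297)
hole at z95 ((599.6536865234375, 66.09320068359375), (73.51126861572266, 226.88926696777344), 79.9642105102539)
[196.18333333 160.47222222] 180 [0.7243 0.1695 0.111 ] dia 0.03282430346403797 zmax 0.11805531819655693
[286.09465021 193.47736626] 243 [ 0.6508 -0.0288  0.111 ] dia 0.03813839420012324 zmax 0.11518709105692419
[348.45819398 210.43143813] 299 [ 0.6134 -0.1652  0.111 ] dia 0.04230530794592231 zmax 0.1150736027529308
[392.73702422 255.19031142] 289 [ 0.5157 -0.2595  0.111 ] dia 0.04159184518714674 zmax 0.14121075664746993
[285.73684211 254.34868421] 152 [ 0.5176 -0.0275  0.111 ] dia 0.03016345328011355 zmax 0.11493319010192515
[330.95876289 255.        ] 194 [ 0.5161 -0.1254  0.111 ] dia 0.03407690405477126 zmax 0.11426050675421635
```

View pics/crop.png

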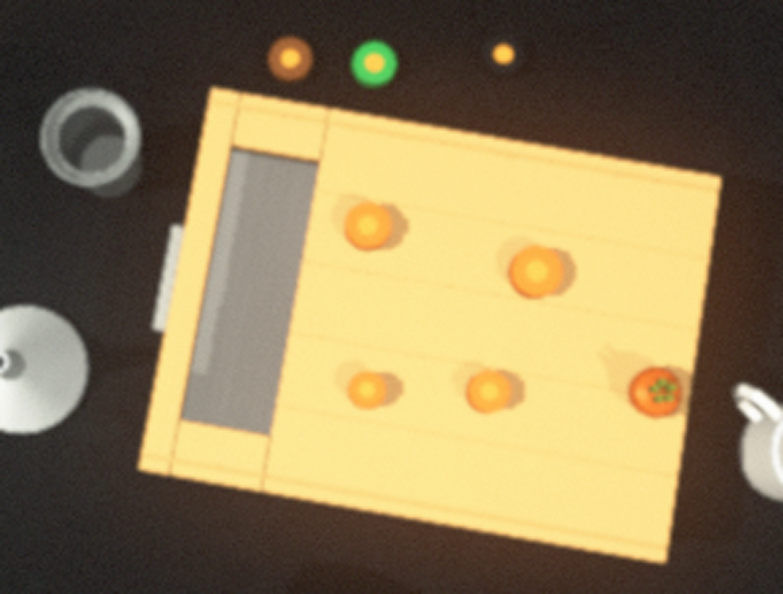

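The size order matches the descriptions. Round_1 (42 mm) is at (349,211), round_2 (38) at (288,194), round_3 (34) at (332,254) and round_4 (30) at (287,254). The three coloured look-alikes lie on the counter, off the board, so they are out of play. The board measures 430×320 mm and the opening sits where it should. I'll push with the fingertips a fixed 20 mm apart, so each round nests stably between them.

```bash
cat >> h.py <<'E'
from scipy.spatial.transform import Rotation as R
C=np.array([574.6,-83.5,0]); a=np.radians(-10.03); xb=np.array([np.cos(a),np.sin(a),0]); yb=np.array([-np.sin(a),np.cos(a),0])
def b2w(x,y,z): return C+x*xb+y*yb+[0,0,z]
def tool(x,y,z):  # shift in tool axes (mm) from present pose to board x,y, world z
    o=ctrl.get_obs(); w,*q=o["eef_rot"]; r=R.from_quat([*q,w]); return r.inv().apply(b2w(x,y,z)-np.array(o["eef_pos"])*1000)
E
python3 - <<'E'
from h import *
o=ctrl.get_obs(); w,*q=o["eef_rot"]; M=R.from_quat([*q,w]); print(np.round(M.as_matrix(),3))
for s in(1,-1):
    y=s*xb; x=np.array([0,0,-1.]); t=R.from_matrix(np.stack([x,y,np.cross(x,y)],1)); print(s,"rotvec",np.degrees((M.inv()*t).as_rotvec()))
print(np.round(tool(65.5,25,165),1), o["q"])
E
```

```text
[[-0.001  0.41   0.912]
 [-0.001  0.912 -0.41 ]
 [-1.    -0.002 -0.   ]]
1 rotvec [7.58070083e+01 4.55208755e-02 8.73681600e-02]
-1 rotvec [-1.04192950e+02 -9.34940261e-02  4.87125964e-02]
[  31.6 -374.5  615.8] [ 9.41715543e-01  1.81450659e-01  1.60792588e+00 -4.10255849e-05
  1.35381233e+00 -2.06301259e-01]
```

Request:
step_arm --pt "0 -26 43 7 0 0 195" --pt "0 -52 86 14 0 0 195" --pt "0 -78 129 21 0 0 195" --pt "0 -104 171 27 0 0 195" --pt "0 -130 214 34 0 0 195" --pt "0 -156 257 41 0 0 195" --pt "0 -182 300 48 0 0 195" --pt "0 -208 343 55 0 0 195" --pt "0 -234 386 62 0 0 195" --pt "0 -260 430 69 0 0 195"

```text
time_s: 1.35
eef_pos: [0.5218, 0.1094, 0.1967]
eef_rot: [-0.485, -0.515, -0.485, 0.515]
wrist_force: [0.3, -0.3, -0.1]
opening: 0.235
```

Run:
```python
from h import *
o=ctrl.get_obs(); w,*q=o["eef_rot"]; M=R.from_quat([*q,w])
y=xb; x=np.array([0,0,-1.]); t=R.from_matrix(np.stack([x,y,np.cross(x,y)],1)); print("rotvec",np.degrees((M.inv()*t).as_rotvec()))
print(np.round(tool(65.5,25,150),1), o["eef_pos"],o["opening"],o["time_s"],np.round(o["wrist_force"],1))
```

```text
rotvec [ 6.56990918e+00 -5.33802022e-03  3.00492870e-02]
[ 46.6 132.3 172. ] [0.52183586 0.10940535 0.19668469] 0.2346054664744661 1.35 [ 0.3 -0.3 -0.1]
```

Request:
step_arm --pt "0 33 43 3 0 0 195" --pt "0 66 86 6.6 0 0 195" --pt "15 100 130 6.6 0 0 195" --pt "30 132 172 6.6 0 0 195" --pt "46 132 172 6.6 0 0 195" --pt "46 132 172 6.6 0 0 195"

```text
time_s: 2.1
eef_pos: [0.6415, -0.0676, 0.1484]
eef_rot: [-0.454, -0.54, -0.457, 0.542]
wrist_force: [0.3, 0.7, -0.6]
opening: 0.238
```

Run:
```python
from h import *
o=ctrl.get_obs(); w,*q=o["eef_rot"]; M=R.from_quat([*q,w])
print(np.round(M.as_matrix(),3)); print(np.round(tool(65.5,25,99),1), o["eef_pos"],o["opening"])
p,d=ctrl.camera("top"); s,_=ctrl.camera("side")
cv2.imwrite("pics/a.png",np.hstack([cv2.resize(p[120:330,180:430,::-1],(400,336)),cv2.resize(s[120:330,150:400,::-1],(400,336))]))
```

```text
[[-0.005  0.985 -0.171]
 [ 0.002 -0.171 -0.985]
 [-1.    -0.005 -0.001]]
[49.3  2.6  2.4] [ 0.64153878 -0.06755909  0.14836373] 0.23768917794683905
```

View pics/a.png

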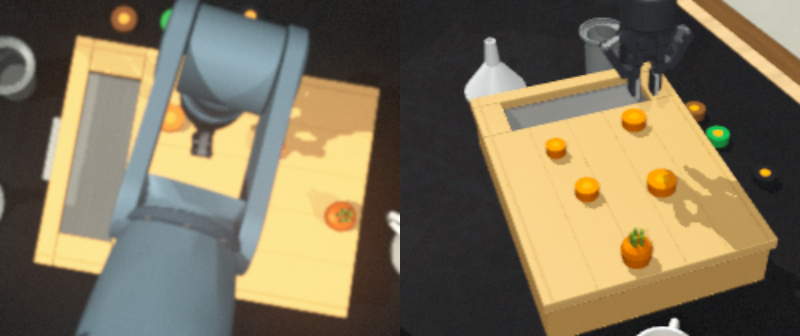

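Request:
step_arm --pt "20 2.6 0 0 0 0 195" --pt "40 2.6 0 0 0 0 195" --pt "48 2.6 0 0 0 0 195" --pt "48 2.6 0 0 0 0 195" --pt "48 2.6 -8 0 0 0 195" --pt "48 2.6 -16 0 0 0 195" --pt "48 2.6 -24 0 0 0 195" --pt "48 2.6 -32 0 0 0 195"

```text
time_s: 3.2
eef_pos: [0.6518, -0.0365, 0.1033]
eef_rot: [0.456, 0.541, 0.455, -0.541]
wrist_force: [-0.0, 0.0, -0.4]
opening: 0.237
```

Run:
```python
from h import *
o=ctrl.get_obs(); print(np.round(tool(65.5,116,100),1), o["eef_pos"],np.round(o["wrist_force"],2))
s,_=ctrl.camera("side")
cv2.imwrite("pics/b.png",cv2.resize(s[130:260,190:360,::-1],(680,520),interpolation=2))
```

```text
[  3.3  -2.1 -56.2] [ 0.65176703 -0.03645559  0.10326111] [-0.05  0.05 -0.38]
```

View pics/b.png

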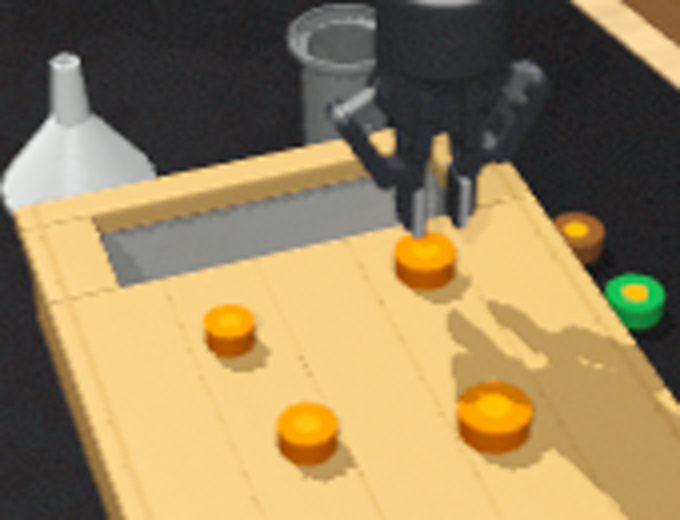

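Run:
```python
from h import *
i=I["side"];T=np.linalg.inv(np.array(i["T"]))
o=ctrl.get_obs();e=np.array(o["eef_pos"])
def pr(w):
    c=T[:3,:3]@w+T[:3,3]; u=np.array([i["fx"]*c[0]/c[2]+i["cx"],i["fy"]*c[1]/c[2]+i["cy"]]); return np.round((u-[190,130])*4)
print("tcp",pr(e)); 
for s in(-12,12): print("finger front lower corner, z+0,+10",[pr(e+s*xb*1e-3+f*yb*1e-3+[0,0,h]) for f in(11,0,-11) for h in(0,.01)])
print("r2 orig top",pr(np.array([.6508,-.0288,.111])))
s,_=ctrl.camera("side")
bl,_=blobs("side",s,(5,215,150),(17,255,255),25)
for c,t in bl: 
    w=ray("side",*c,.107)-C/1000; print(np.round(c,1),t[2:],np.round([w@xb*1e3,w@yb*1e3]))
```

```text
tcp [431. 267.]
finger front lower corner, z+0,+10 [array([406., 261.]), array([407., 248.]), array([413., 272.]), array([413., 259.]), array([419., 283.]), array([420., 270.])]
finger front lower corner, z+0,+10 [array([443., 252.]), array([443., 240.]), array([449., 263.]), array([450., 251.]), array([456., 274.]), array([457., 262.])]
r2 orig top [424. 252.]
[295.6 198.5] [14  7 67] [59. 53.]
[247.2 215.6] [11  7 53] [-70.  33.]
[314.1 227.7] [17  5 35] [ 61. -57.]
[313.  238.9] [18  9 88] [ 45. -89.]
[266.4 242.3] [14  7 66] [-55. -65.]
[297.9 279.1] [ 19  20 223] [ -29. -185.]
```

Run:
```python
from h import *
i=I["side"];T=np.array(i["T"]); s,d=ctrl.camera("side")
def pt(u,v):
    z=float(d[v,u]); w=(T[:3,:3]@[(u-i["cx"])/i["fx"]*z,(v-i["cy"])/i["fy"]*z,z]+T[:3,3])*1000-C; return np.round([w@xb,w@yb,w[2]]).tolist()
for cu,cv in((418,190),(418,215),(418,225),(418,232),(418,240),(425,250),(462,190),(462,205),(462,215),(462,222),(462,230),(425,275)):
    u,v=190+cu//4,130+cv//4; print((cu,cv),pt(u,v))
p,d=ctrl.camera("top"); print(ctrl.get_obs()["eef_pos"])
cv2.imwrite("pics/c.png",cv2.resize(s[150:220,270:340,::-1],(560,560),interpolation=cv2.INTER_NEAREST))
```

```text
(418, 190) [52.0, 49.0, 177.0]
(418, 215) [53.0, 52.0, 157.0]
(418, 225) [53.0, 51.0, 148.0]
(418, 232) [53.0, 50.0, 143.0]
(418, 240) [65.0, 79.0, 112.0]
(425, 250) [66.0, 69.0, 113.0]
(462, 190) [80.0, 51.0, 169.0]
(462, 205) [82.0, 54.0, 154.0]
(462, 215) [81.0, 52.0, 149.0]
(462, 222) [81.0, 50.0, 145.0]
(462, 230) [103.0, 99.0, 95.0]
(425, 275) [60.0, 54.0, 107.0]
[ 0.65150185 -0.03698123  0.10297449]
```

View pics/c.png

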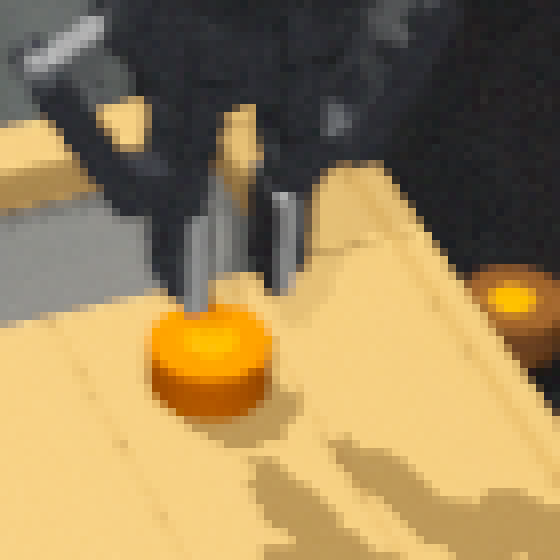

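The depth reading shows the fingertips at z≈140 mm while the reported TCP z is 103. So the tips passed over the round without touching it. The x and y readings agree. I'll back off, lower in stages and check each height against the depth image.

Request:
step_arm --pt "0 -2 18 0 0 0 195" --pt "0 -2 36 0 0 0 195" --pt "0 -2 36 0 0 0 195" --pt "9 -2 36 0 0 0 195" --pt "18 -2 36 0 0 0 195" --pt "27 -2 36 0 0 0 195" --pt "27 -2 36 0 0 0 195"

```text
time_s: 4.28
eef_pos: [0.6424, -0.0717, 0.0744]
eef_rot: [-0.455, -0.54, -0.456, 0.541]
wrist_force: [-0.3, -0.3, -0.1]
opening: 0.232
```

```bash
cat >> h.py <<'E'
def cloud(n):
    s,d=ctrl.camera(n); i=I[n];T=np.array(i["T"]); v,u=np.mgrid[:420,:560]; d=d.astype(float)
    P=(np.stack([(u-i["cx"])/i["fx"]*d,(v-i["cy"])/i["fy"]*d,d],-1)@T[:3,:3].T+T[:3,3])*1000-C
    return s,np.stack([P@xb,P@yb,P[...,2]],-1),d>0
def tips(save=None):
    o=ctrl.get_obs(); e=np.array(o["eef_pos"])*1000-C; x,y=e@xb,e@yb
    s,B,ok=cloud("side"); hsv=cv2.cvtColor(s,cv2.COLOR_RGB2HSV)
    m=ok&(abs(B[...,0]-x)<35)&(abs(B[...,1]-y)<25)&(B[...,2]>96)&(B[...,2]<200)&(hsv[...,1]<110)
    for g in(-1,1):
        q=B[m&((B[...,0]-x)*g>2)]
        if len(q): print("finger",g,"min z",np.round(np.sort(q[:,2])[:5]),"x",np.median(q[:,0]).round(),"y",np.median(q[:,1]).round())
    print("tcp b",round(x,1),round(y,1),round(e[2],1),"F",np.round(o["wrist_force"],2),"open",round(o["opening"],3),"t",o["time_s"])
    for c,t in blobs("side",s,(5,215,150),(17,255,255),25)[0]:
        w=ray("side",*c,.107)*1000-C; print("orange",np.round(c),t[4],np.round([w@xb,w@yb]))
    if save: cv2.imwrite(save,cv2.resize(s[130:260,190:360,::-1],(680,520),interpolation=2))
E
python3 -c "
from h import *
tips()"
```

```text
finger -1 min z [ 97.  98. 111. 113. 113.] x 45.0 y 15.0
finger 1 min z [ 96. 112. 112. 113. 113.] x 78.0 y 14.0
tcp b 64.7 23.4 74.4 F [-0.32 -0.32 -0.13] open 0.232 t 4.275
orange [247. 216.] 52 [-70.  33.]
orange [313. 235.] 162 [ 51. -78.]
orange [266. 242.] 66 [-55. -65.]
orange [298. 279.] 223 [ -29. -185.]
```

Request:
step_arm --pt "4 0 0 0 0 0 195" --pt "8 0 0 0 0 0 195" --pt "9 0 0 0 0 0 195" --pt "9 0 0 0 0 0 195"

```text
time_s: 4.82
eef_pos: [0.6434, -0.0724, 0.0669]
eef_rot: [-0.455, -0.541, -0.455, 0.541]
wrist_force: [0.2, -0.6, 0.5]
opening: 0.233
```

```bash
python3 -c "
from h import *
tips('pics/d.png')"
```

```text
finger -1 min z [102. 104. 106. 107. 107.] x 46.0 y 14.0
finger 1 min z [103. 104. 106. 106. 107.] x 80.0 y 14.0
tcp b 65.8 22.9 66.9 F [ 0.23 -0.65  0.54] open 0.233 t 4.825
orange [247. 216.] 51 [-70.  33.]
orange [314. 235.] 154 [ 52. -78.]
orange [266. 242.] 66 [-55. -65.]
orange [298. 279.] 223 [ -29. -185.]
```

View pics/d.png

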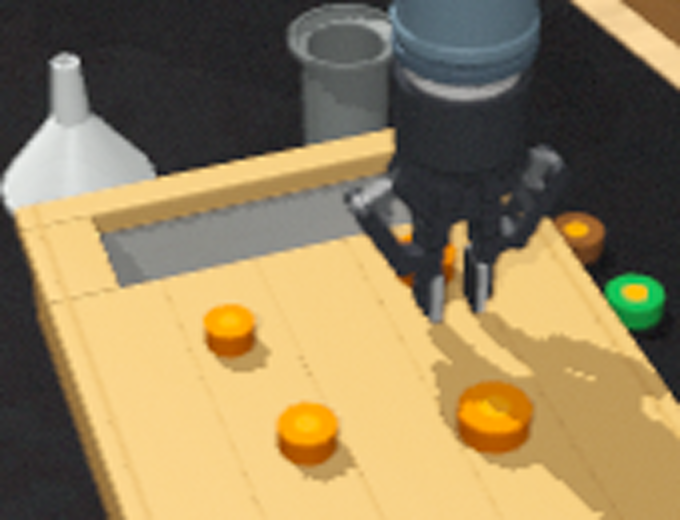

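The tips are now about 8 mm above the surface, just behind round_2. The round is at crop (425,258) and the tips are at (435,318) and (478,310). Pushing now.

Request:
step_arm --pt "0 0 -10 0 0 0 195" --pt "0 0 -20 0 0 0 195" --pt "0 0 -30 0 0 0 195" --pt "0 0 -40 0 0 0 195" --pt "0 0 -50 0 0 0 195" --pt "0 0 -60 0 0 0 195" --pt "0 0 -70 0 0 0 195" --pt "0 0 -80 0 0 0 195" --pt "0 0 -89 0 0 0 195" --pt "0 0 -98 0 0 0 195"

```text
time_s: 6.12
eef_pos: [0.6602, 0.0248, 0.0669]
eef_rot: [-0.455, -0.541, -0.455, 0.541]
wrist_force: [-0.1, -0.2, 0.5]
opening: 0.236
```

```bash
python3 -c "
from h import *
tips('pics/e.png')"
```

```text
finger -1 min z [ 96. 104. 105. 106. 106.] x 46.0 y 112.0
finger 1 min z [102. 103. 103. 105. 105.] x 80.0 y 112.0
tcp b 65.4 121.5 66.9 F [-0.12 -0.21  0.46] open 0.236 t 6.125
orange [247. 216.] 52 [-70.  33.]
orange [313. 239.] 86 [ 44. -89.]
orange [267. 242.] 67 [-55. -65.]
orange [297. 278.] 251 [ -29. -183.]
```

View pics/e.png

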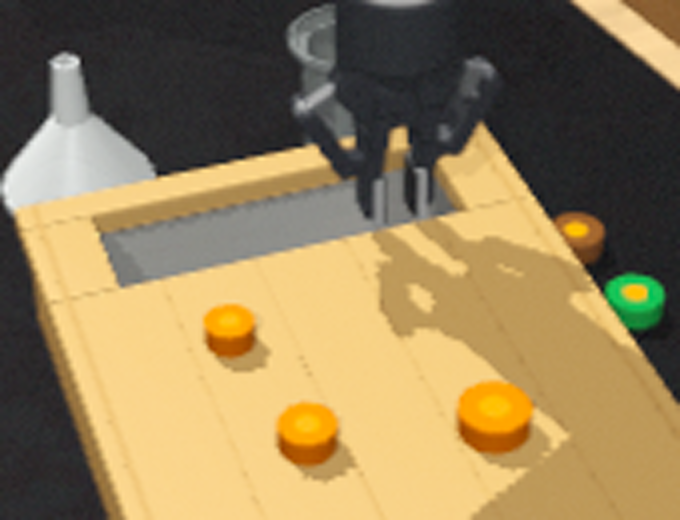

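Request:
step_arm --pt "-25 0 0 0 0 0 195" --pt "-50 0 0 0 0 0 195" --pt "-50 -33 29 0 0 0 195" --pt "-50 -66 58 0 0 0 195" --pt "-50 -99 87 0 0 0 195" --pt "-50 -131 116 0 0 0 195" --pt "-50 -131 116 0 0 0 195" --pt "-30 -131 116 0 0 0 195" --pt "-12 -131 116 0 0 0 195" --pt "-12 -131 116 0 0 0 195"

```text
time_s: 7.42
eef_pos: [0.5109, -0.0671, 0.0779]
eef_rot: [-0.455, -0.541, -0.456, 0.541]
wrist_force: [0.3, 0.1, 0.8]
opening: 0.241
```

```bash
python3 -c "
from h import *
tips(); print(tool(-66,7,66.5))"
```

```text
finger -1 min z [114. 115. 119. 119. 120.] x -85.0 y -4.0
finger 1 min z [116. 117. 117. 118. 118.] x -51.0 y -4.0
tcp b -65.6 5.1 77.9 F [0.27 0.1  0.82] open 0.241 t 7.425
orange [267. 240.] 125 [-52. -57.]
orange [313. 239.] 86 [ 44. -89.]
orange [297. 278.] 256 [ -29. -183.]
[12.37373827 -1.08986091 -2.06770263]
```

Request:
step_arm --pt "6 0 0 0 0 0 195" --pt "12 0 0 0 0 0 195" --pt "12 0 -12 0 0 0 195" --pt "12 0 -25 0 0 0 195" --pt "12 0 -38 0 0 0 195" --pt "12 0 -50 0 0 0 195" --pt "12 0 -62 0 0 0 195" --pt "12 0 -74 0 0 0 195" --pt "12 0 -84 0 0 0 195" --pt "12 0 -93 0 0 0 195"

```text
time_s: 8.72
eef_pos: [0.5272, 0.0245, 0.067]
eef_rot: [-0.455, -0.541, -0.455, 0.541]
wrist_force: [-0.5, -0.0, -0.3]
opening: 0.238
```

Request:
step_arm --pt "0 0 -9 0 0 0 195" --pt "0 0 -18 0 0 0 195" --pt "0 0 -25 0 0 0 195" --pt "0 0 -25 0 0 0 195"

```text
time_s: 9.22
eef_pos: [0.5315, 0.049, 0.067]
eef_rot: [0.456, 0.541, 0.456, -0.541]
wrist_force: [0.1, -0.7, 0.3]
opening: 0.236
```

```bash
python3 -c "
from h import *
tips(); print(tool(-50,-91,105))"
```

```text
finger -1 min z [ 96.  97. 105. 105. 108.] x -85.0 y 113.0
finger 1 min z [ 97.  97. 103. 104. 104.] x -50.0 y 114.0
tcp b -65.6 122.9 67.0 F [ 0.11 -0.68  0.32] open 0.236 t 9.225
orange [268. 239.] 107 [-50. -57.]
orange [312. 238.] 133 [ 45. -85.]
orange [297. 278.] 257 [ -29. -183.]
[-38.03068157  14.72226335 213.72191547]
```

Round_4 has left the board too. Next is round_3.

Request:
step_arm --pt "-25 0 0 0 0 0 195" --pt "-50 0 0 0 0 0 195" --pt "-50 4 54 0 0 0 195" --pt "-50 8 108 0 0 0 195" --pt "-50 12 162 0 0 0 195" --pt "-50 15 213 0 0 0 195" --pt "-50 15 213 0 0 0 195" --pt "-30 15 213 0 0 0 195" --pt "-12 15 213 0 0 0 195" --pt "-12 15 213 0 0 0 195"

```text
time_s: 10.52
eef_pos: [0.5084, -0.1624, 0.0771]
eef_rot: [-0.454, -0.54, -0.457, 0.541]
wrist_force: [0.6, 0.6, 0.5]
opening: 0.235
```

```bash
python3 -c "
from h import *
tips(); print(tool(-50,-91,67))"
```

```text
finger -1 min z [ 96.  98. 112. 115. 118.] x -71.0 y -98.0
finger 1 min z [ 97.  97. 112. 113. 113.] x -37.0 y -99.0
tcp b -51.4 -89.2 77.1 F [0.62 0.62 0.54] open 0.235 t 10.525
orange [313. 239.] 86 [ 44. -89.]
orange [297. 278.] 256 [ -29. -183.]
[11.18042323  0.55495953  1.40056612]
```

Request:
step_arm --pt "6 1 1 0 0 0 195" --pt "11 1 1 0 0 0 195" --pt "11 1 -12 0 0 0 195" --pt "11 1 -24 0 0 0 195" --pt "11 1 -36 0 0 0 195" --pt "11 1 -48 0 0 0 195" --pt "11 1 -60 0 0 0 195" --pt "11 1 -72 0 0 0 195" --pt "11 1 -84 0 0 0 195" --pt "11 1 -96 0 0 0 195"

```text
time_s: 11.82
eef_pos: [0.5273, -0.0687, 0.068]
eef_rot: [-0.455, -0.541, -0.455, 0.541]
wrist_force: [-0.3, -0.1, 0.9]
opening: 0.233
```

Request:
step_arm --pt "0 0 -12 0 0 0 195" --pt "0 0 -24 0 0 0 195" --pt "0 0 -36 0 0 0 195" --pt "0 0 -48 0 0 0 195" --pt "0 0 -60 0 0 0 195" --pt "0 0 -72 0 0 0 195" --pt "0 0 -84 0 0 0 195" --pt "0 0 -96 0 0 0 195" --pt "0 0 -106 0 0 0 195" --pt "0 0 -115 0 0 0 195"

```text
time_s: 13.08
eef_pos: [0.5469, 0.0445, 0.068]
eef_rot: [-0.455, -0.541, -0.455, 0.541]
wrist_force: [-0.2, 0.5, 1.0]
opening: 0.236
```

```bash
python3 -c "
from h import *
tips('pics/f.png'); print(tool(52.4,-118,105))"
```

```text
finger -1 min z [ 96.  96.  96.  97. 107.] x -69.0 y 111.0
finger 1 min z [ 96. 103. 106. 106. 107.] x -34.0 y 112.0
tcp b -49.6 121.2 68.0 F [-0.22  0.53  0.98] open 0.236 t 13.075
orange [312. 237.] 160 [ 46. -82.]
orange [297. 278.] 254 [ -29. -183.]
[-37.10617282 101.05296591 240.42712827]
```

View pics/f.png

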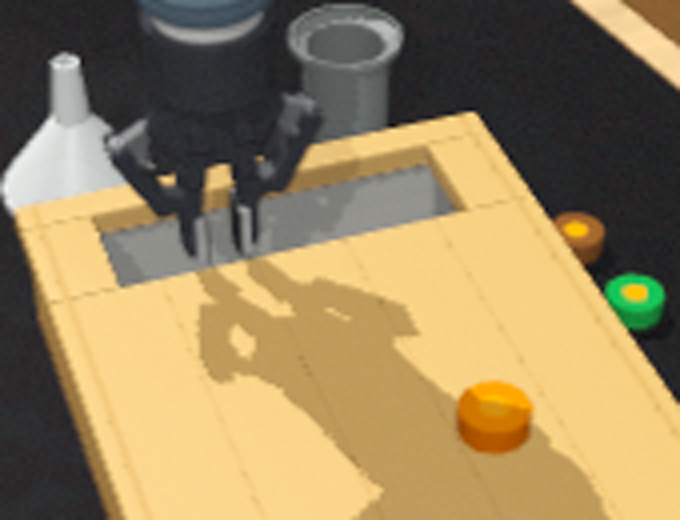

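Only round_1, at crop (495,415), remains on the board.

Request:
step_arm --pt "-25 0 0 0 0 0 195" --pt "-50 0 0 0 0 0 195" --pt "-50 20 48 0 0 0 195" --pt "-50 40 96 0 0 0 195" --pt "-50 60 144 0 0 0 195" --pt "-50 80 192 0 0 0 195" --pt "-50 101 240 0 0 0 195" --pt "-50 101 240 0 0 0 195" --pt "-30 101 240 0 0 0 195" --pt "-12 101 240 0 0 0 195"

```text
time_s: 14.38
eef_pos: [0.6045, -0.2081, 0.0779]
eef_rot: [-0.455, -0.54, -0.456, 0.541]
wrist_force: [-0.1, 0.3, -0.1]
opening: 0.241
```

```bash
python3 -c "
from h import *
tips(); print(tool(52.4,-118,67))"
```

```text
finger -1 min z [114. 117. 117. 118. 119.] x 31.0 y -126.0
finger 1 min z [115. 115. 116. 116. 118.] x 64.0 y -127.0
tcp b 51.1 -117.4 77.9 F [-0.07  0.34 -0.06] open 0.241 t 14.375
orange [298. 279.] 227 [ -29. -185.]
[7.86158006 3.18696963 1.23040848]
```

Request:
step_arm --pt "6 1 0 0 0 0 195" --pt "12 1 0 0 0 0 195" --pt "12 1 -14 0 0 0 195" --pt "12 1 -28 0 0 0 195" --pt "12 1 -42 0 0 0 195" --pt "12 1 -55 0 0 0 195" --pt "12 1 -68 0 0 0 195" --pt "12 1 -81 0 0 0 195" --pt "12 1 -94 0 0 0 195" --pt "12 1 -107 0 0 0 195"

```text
time_s: 15.68
eef_pos: [0.6248, -0.1038, 0.068]
eef_rot: [0.455, 0.541, 0.455, -0.541]
wrist_force: [-0.6, -0.6, 0.1]
opening: 0.235
```

Request:
step_arm --pt "0 0 -13 0 0 0 195" --pt "0 0 -26 0 0 0 195" --pt "0 0 -39 0 0 0 195" --pt "0 0 -52 0 0 0 195" --pt "0 0 -65 0 0 0 195" --pt "0 0 -78 0 0 0 195" --pt "0 0 -91 0 0 0 195" --pt "0 0 -104 0 0 0 195" --pt "0 0 -115 0 0 0 195" --pt "0 0 -125 0 0 0 195"

```text
time_s: 16.92
eef_pos: [0.6461, 0.0193, 0.068]
eef_rot: [-0.455, -0.541, -0.455, 0.541]
wrist_force: [0.7, 0.2, 0.9]
opening: 0.236
```

Request:
step_arm --pt "0 0 -8 0 0 0 195" --pt "0 0 -8 0 0 0 195"

```text
time_s: 17.18
eef_pos: [0.6474, 0.027, 0.068]
eef_rot: [-0.456, -0.541, -0.456, 0.541]
wrist_force: [-0.7, 0.6, 0.5]
opening: 0.232
```

```bash
python3 -c "
from h import *
tips('pics/g.png')"
```

```text
finger -1 min z [ 96.  97.  98. 102. 104.] x 33.0 y 112.0
finger 1 min z [ 98.  99. 103. 104. 104.] x 66.0 y 112.0
tcp b 52.4 121.5 68.0 F [-0.65  0.59  0.52] open 0.232 t 17.175
orange [298. 278.] 250 [ -29. -183.]
```

Request:
step_arm --pt "-40 0 0 0 0 0 195" --pt "-80 0 0 0 0 0 195" --pt "-120 0 0 0 0 0 195" --pt "-130 -30 -40 0 0 0 195" --pt "-130 -60 -80 0 0 0 195" --pt "-130 -95 -125 0 0 0 195" --pt "-130 -130 -170 0 0 0 195" --pt "-130 -165 -215 0 0 0 195" --pt "-130 -200 -260 0 0 0 195" --pt "-130 -230 -300 0 0 0 195"

```text
time_s: 18.48
eef_pos: [0.4709, 0.3625, 0.1982]
eef_rot: [0.455, 0.541, 0.455, -0.541]
wrist_force: [1.4, -0.6, 0.2]
opening: 0.236
```

Run:
```python
from h import *
s,B,ok=cloud("top")
m=cv2.inRange(cv2.cvtColor(s,cv2.COLOR_RGB2HSV),(3,150,80),(18,255,255))
k,l,st,c=cv2.connectedComponentsWithStats(m)
for j in range(1,k):
    if st[j,4]>20: print(np.round(c[j]),st[j,4],np.round(np.median(B[(l==j)&ok],0)))
t,_,_=cloud("side")
cv2.imwrite("pics/h.png",np.hstack([cv2.resize(s[110:320,140:490,::-1],(500,300),interpolation=2),cv2.resize(t[120:400,150:400,::-1],(268,300))]))
print(ctrl.get_obs()["eef_pos"])
```

```text
[257. 132.] 205 [217. 160.  16.]
[336. 130.] 34 [255. -26.  18.]
[253. 194.] 271 [ 65. 145.  28.]
[236. 220.] 144 [ -3. 171.  27.]
[246. 249.] 111 [-67. 136.  27.]
[392. 255.] 263 [ -29. -177.  123.]
[0.46934314 0.36485412 0.19816048]
```

View pics/h.png

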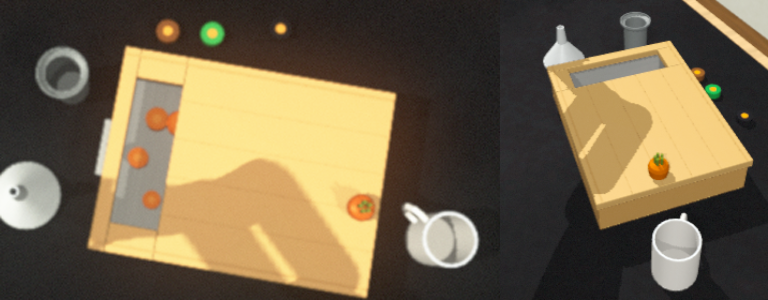

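Run:
```python
from h import *
s,B,ok=cloud("top")
m=(cv2.inRange(cv2.cvtColor(s,cv2.COLOR_RGB2HSV),(3,150,80),(18,255,255))>0)&ok&(B[...,1]>100)&(abs(B[...,0])<115)
for a,b in((100,130),(130,160),(160,190)):
    q=B[m&(B[...,1]>=a)&(B[...,1]<b)&(B[...,0]>20)]; 
    if len(q): print(a,len(q),np.round(np.percentile(q[:,2],[5,50,95])),"x",np.round(q[:,0].mean()))
f=np.load("/tmp/top0.npz")["p"]; d=np.abs(f.astype(int)-s).max(2)
for n,(u,v) in dict(mug=(455,278),funnel=(158,247),pusher=(184,162),top=(393,255)).items():
    a,b=(cv2.cvtColor(z[v-30:v+30,u-30:u+30],cv2.COLOR_RGB2GRAY).astype('float32') for z in(f,s)); print(n,np.round(cv2.phaseCorrelate(a,b,cv2.createHanningWindow((60,60),5)),2))
print(ctrl.hand_in())
```

```text
100 73 [30. 39. 43.] x 63.0
130 163 [23. 27. 32.] x 65.0
160 35 [23. 26. 32.] x 66.0Traceback (most recent call last):
  File "<stdin>", line 9, in <module>
    return _wrapfunc(a, 'round', decimals=decimals, out=out)
    return _wrapit(obj, method, *args, **kwds)
    conv = _array_converter(obj)
ValueError: setting an array element with a sequence. The requested array has an inhomogeneous shape after 1 dimensions. The detected shape was (2,) + inhomogeneous part.
```

Run:
```python
from h import *
s,_,_=cloud("top"); f=np.load("/tmp/top0.npz")["p"]
for n,(u,v) in dict(mug=(455,278),funnel=(158,247),pusher=(184,162),top=(393,255)).items():
    a,b=(cv2.cvtColor(z[v-30:v+30,u-30:u+30],cv2.COLOR_RGB2GRAY).astype('float32') for z in(f,s)); r=cv2.phaseCorrelate(a,b,cv2.createHanningWindow((60,60),5)); print(n,np.round(r[0],2),round(r[1],2))
print(ctrl.get_obs()["wrist_force"],ctrl.hand_in())
```

```text
mug [-0.08 -0.12] 0.93
funnel [-0.07 -0.  ] 0.87
pusher [-0.06 -0.08] 0.93
top [-0.05  0.04] 0.93
the job is handed in; nothing more can be done
[ 0.21720013 -0.32538096 -0.16614247] None
```

All four carrot rounds are in the catch tray, and I handed the job in at about 19 s on the robot's clock. I pushed them one at a time (round_2, round_4, round_3, round_1) with the fingertips held about 20 mm apart. The wrist force never read above about 2 N.

**Last checks:**
- The top view shows all four rounds inside the tray and none left on the board. Three lie flat, with tops at about 27 mm. Round_1 and round_2 lie against each other, so one leans on the other with its top at about 43 mm, well below the 95 mm cutting surface.
- The carrot top, mug, funnel and pusher shifted by less than 0.15 pixels between the first and last top pictures. The arm was clear of everything.

**What disagreed:** the reported tool height was about 37 mm lower than the fingertip height the depth camera measured. My first pass at round_2 therefore went over it without touching anything. After that I set the push height from the camera. The cause is unexplained; the 13 mm swing of the pads accounts for only part of it.

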